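# Set the rivet in the key tag

### The arm

A 7-joint arm with a two-finger parallel gripper is mounted at the origin on the work surface. World frame = base frame: x ahead of the robot, y to its left, z up, the work surface at z = 0. Lengths are in m, angles in rad, forces in N, time in s.
With the tool pointing down it reaches from about 0.425 to 0.925 m from the base axis. Payload 6.8 kg.
Tool frame: the origin (TCP) lies at the very end of the fingers, on their centre line; the grasp point (between the pads) lies 19 mm behind it (r.tcp_to_grasp is the distance from the TCP to the grasp point, in m); z points along the fingers, y is the line along which they close (so a half turn about z gives the same grasp; the last joint's range is limited). The gripper opens to 85 mm and grips with 20 to 120 N. Pads are 22 mm wide; open, the fingers measure 114 mm over their backs; the gripper's body (76 mm by 85 mm) begins 54 mm behind the grasp point. The pads swing forward as they close: fully open they stand 13 mm farther back than shut.
Start: joints at [-1.304, 0.477, 0.022, 1.555, -0.011, 1.109, -0.083], TCP at [0.247, 0.628, 0.231] pointing down, gripper open.
Joint ranges: [-2.96, 2.96], [-0.34, 2.1], [-1.41, 1.46], [0.24, 2.44], [-1.37, 4.51], [0.17, 1.92], [-2.96, 2.96]. Speed limits (rad/s): [2.39, 2.39, 3.14, 3.14, 3.14, 3.14, 3.14].

### API

Orientations are given as a rotation vector (axis times angle).
In Python, from bench import r gives the robot as it stands.
- The arm moves only by the tool step_arm, never from a script. Its argument "moves" is a list of rows, each a list of 7 numbers: the shift along the tool's x, y, z in mm, then the turn, a rotation vector about the tool's x, y, z in rad, then the finger opening in mm, from 0 to 85.4. A call has 1 to 8 rows; each row is the pose to reach, as a shift and turn from the pose commanded when the call began, along the tool's axes at that moment; what a row does not reach only later rows make up. A row lasts 1/10 s, in which the tool goes at most 50 mm and 8.59 degrees, less where a joint would pass 70% of its speed; a pose out of reach is approached as far as the arm can. A call with a gripper value outside its range is refused whole. The fingers move at their own pace and stop on an object; "grip_force" is the grip in N (left out, the last holds). Time passes only in rows, so rows that repeat a pose let the fingers close. It gives the time, the measured TCP pose, the force, the opening and the grip force at its end, in the units of the state.
- r.get_obs(): the state, without advancing time (a new reading comes with each control period).
- r.grab_frame(name): name is "scene" or "top"; returns a dict with "image" (420x560x3 uint8, red, green, blue), "depth" (420x560 float32, m along the optical axis (not along the pixel's ray), 0 where there is no reading), "mtx" (3x3 intrinsics, pixels), "rvec" (rotation vector, rad) and "tvec" (3), from world to camera coordinates, as OpenCV has them. Camera axes: x right, y down, z forward; pixel columns grow to the right and rows downward; lengths in m; the calibration is good to about 2 mm. A picture is of the moment at which its call begins.
- r.hand_in(): hands the job in; it is judged then, once.
The state is a dict: "clock": time; "joints": joint angles; "qvel": joint speeds; "tau": joint torques, N m; "tcp_pos": TCP position; "orientation": TCP orientation; "contact_force": force on the tool from outside, world axes, zero at the start; "moment": the same for the moment, N m; "grip_width": finger opening in m; "gripper_force": force on a finger pad.
Only numpy, scipy, OpenCV 4.12 (cv2) and the standard library are available. Lean on these libraries where they do the work, as an engineer would, in place of code of your own. Each camera call takes 0.05 s, during which the arm holds its last target. There are 200 camera calls.

### The job

A white plastic key tag with a brass rivet is waiting in the bench press with the blue cap. Set the rivet: press the blue cap straight down to its stop, keep it fully down for about a second, then let it spring back up. Do not press the caps of the red or the yellow press.

Things in the scene. Friction and masses are not known exactly. Their poses are not given: they have to be found in the camera images.
- blue_cap (a point): centre of the top of the blue cap to press: a round, nearly flat mushroom knob, diameter 54 mm, 21 mm thick, its top 162 mm above the table when up; z up, moves with the cap. It sits on a hand press screwed to the table (base 130 x 76 mm, grey frame 113 mm high, column behind the cap along the point's x), the only one with a white 36 mm wide tag sticking out in front. The next cap is at least 160 mm away, centre to centre
- blue_plunger (a joint): the blue press's plunger: slide joint, 0 m = up (sprung), 0.020 m = fully down on its stop; a spring pushes back with about 3 N at the top rising to about 9 N at the stop, where it becomes rigid. It returns up by itself when released
- red_plunger (a joint): the red press's plunger: slide joint, 0 m = up (sprung), 0.020 m = fully down on its stop; same press but with a red cap and no tag; leave it up
- yellow_plunger (a joint): the yellow press's plunger: slide joint, 0 m = up (sprung), 0.020 m = fully down on its stop; same press but with a yellow cap and no tag; leave it up
There are look-alikes about, which are no part of the job. Leave any pink look-alike of the part that bears yellow_plunger alone.

How it is judged:
By the outcome, as a careful person would: the job done as asked, in the order asked, and still so for the second after the job is handed in, with the robot touching nothing.
It also fails if it takes over 32 s, if anything falls off the work surface, if the arm or the gripper's body presses on something with over 40 N, if the wrist force passes 120 N, or if a joint passes its speed limit or range.

## Working session

There is one attempt and no reset: what is moved stays moved. The work goes in short steps, Python scripts to look and compute and a tool call to move; the robot and the scene stay as the last step left them, time stands still between calls to the robot, and variables do not carry over. Pictures are saved under pics/ and viewed, at most 10 in all, crops included, and the job is handed in when it is done.

Besides the shell and the picture viewer there is one more tool, called after "Call:" by a JSON object that holds its "fn" and its "kwargs". step_arm: Moves the arm, as the interface text tells. Its arguments: {"type":"object","properties":{"moves":{"type":"array","items":{"type":"array","items":{"type":"number"}}},"grip_force":{"type":"number"}},"required":["moves"]}

```bash
mkdir -p pics; cat > h.py <<'E'
import numpy as np, cv2
from bench import r
def grab(n):
    f=r.grab_frame(n); np.savez(f'/tmp/{n}.npz',**f); return f
def world(f,u,v,d):
    K=f['mtx'];R=cv2.Rodrigues(np.array(f['rvec'],float))[0];t=np.array(f['tvec']).ravel()
    p=np.stack([(u-K[0,2])/K[0,0]*d,(v-K[1,2])/K[1,1]*d,d],-1)
    return (p-t)@R
E
python3 - <<'E'
from h import *
for n in('scene','top'):
    f=grab(n); cv2.imwrite(f'pics/{n}1.png',f['image'][:,:,::-1])
o=r.get_obs();print(o)
E
```

```text
{'clock': 0.1, 'joints': array([-1.30406311,  0.47772656,  0.02235415,  1.55632415, -0.01148834,
        1.10929898, -0.08313022]), 'qvel': array([ 0.00011491, -0.00128788, -0.00026383, -0.00211046, -0.00174635,
        0.00068132, -0.00105695]), 'tau': array([ 3.94146904e-03, -5.97761679e+01,  1.61317136e+00, -2.81951594e+01,
        1.27544085e-02,  5.05486300e-03, -1.65228607e-05]), 'tcp_pos': array([0.24695788, 0.62764294, 0.23042905]), 'orientation': array([-5.85336844e-01, -3.08640662e+00,  2.54404452e-03]), 'contact_force': array([0.39596592, 0.68680164, 0.42749236]), 'moment': array([ 0.05910357, -0.01567583, -0.01758448]), 'gripper_force': 0.0, 'grip_width': 0.08542713319852735}
```

View pics/scene1.png

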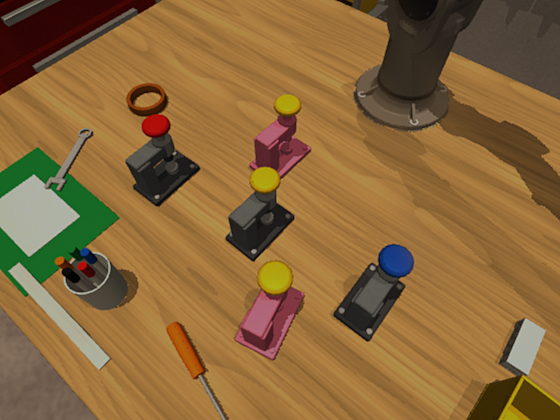

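View pics/top1.png

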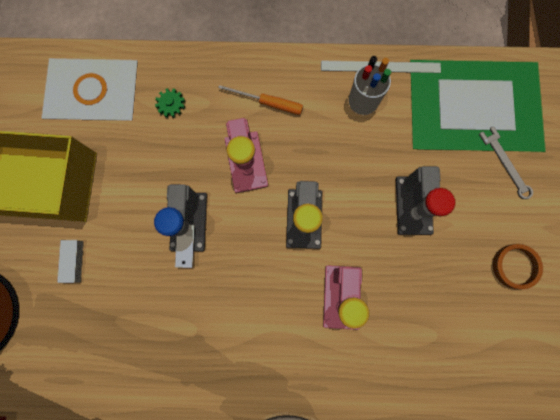

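The top image shows the blue cap at (169,221), with the white tag sticking out of its press at (185,250). The red cap is at (440,202) and the yellow cap on its grey press at (308,218). The two pink look-alikes with yellow caps are at (240,150) and (353,313). Only the press at (169,221) has both a blue cap and a tag, so that is the target. In the scene image the blue cap is at (396,260).

```bash
python3 - <<'E'
from h import *
for n,c in(('scene',(396,260)),('top',(169,221))):
    f=dict(np.load(f'/tmp/{n}.npz')); h=cv2.cvtColor(f['image'],cv2.COLOR_RGB2HSV)
    m=(h[...,0]>105)&(h[...,0]<130)&(h[...,1]>150)
    v,u=np.where(m); k=np.hypot(u-c[0],v-c[1])<30; v,u=v[k],u[k]
    P=world(f,u,v,f['depth'][v,u]); 
    s=P[(P[:,2]>.155)&(P[:,2]<.17)]
    print(n,len(P),len(s),np.median(P,0),s.mean(0),s.min(0),s.max(0),(s.min(0)+s.max(0))/2)
f=dict(np.load('/tmp/top.npz'));I=f['image']
U,V=np.meshgrid(np.arange(560),np.arange(420));W=world(f,U,V,f['depth'])
for p in((308,218),(240,150),(353,313),(180,195),(185,255),(195,230),(440,202)): print(p,W[p[1],p[0]].round(3))
cv2.imwrite('pics/crop.png',cv2.resize(I[170:290,120:260,::-1],None,fx=4,fy=4,interpolation=cv2.INTER_CUBIC))
o=r.get_obs();print(cv2.Rodrigues(o['orientation'])[0].round(4))
E
```

```text
scene 868 786 [0.49723746 0.22789022 0.16050672] [0.49515921 0.22780112 0.16032823] [0.46889189 0.20212009 0.15502952] [0.51767287 0.25273756 0.16445498] [0.49328238 0.22742882 0.15974225]
top 619 595 [0.4907785  0.2269268  0.15990279] [0.49121678 0.2275158  0.15977723] [0.46794539 0.20304802 0.15501042] [0.51563955 0.25307805 0.1642019 ] [0.49179247 0.22806303 0.15960616]
(308, 218) [ 0.503 -0.024  0.16 ]
(240, 150) [0.627 0.103 0.161]
(353, 313) [ 0.338 -0.104  0.163]
(180, 195) [0.55  0.223 0.11 ]
(185, 255) [0.437 0.226 0.031]
(195, 230) [0.493 0.213 0.011]
(440, 202) [ 0.537 -0.262  0.161]
[[-9.306e-01  3.661e-01 -5.000e-04]
 [ 3.661e-01  9.306e-01 -1.600e-03]
 [-1.000e-04 -1.600e-03 -1.000e+00]]
```

View pics/crop.png

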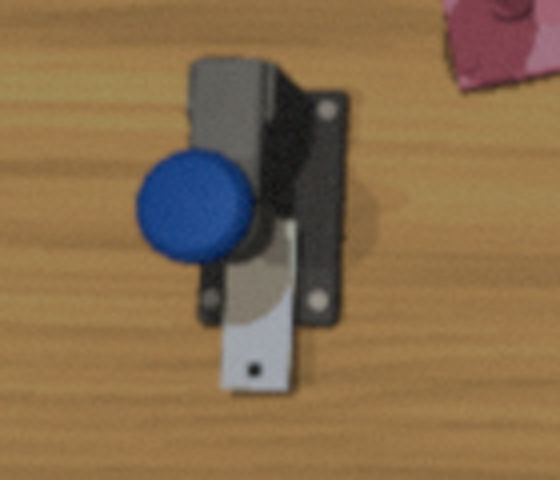

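The crop confirms that the blue-capped press has the white tag. Its cap centre is about (0.492, 0.2275, 0.162). I'll move above it with the fingers closed.

Call:
{"fn": "step_arm", "kwargs": {"moves": [[-374,-283,0,0,0,0,0],[-374,-283,0,0,0,0,0],[-374,-283,0,0,0,0,0],[-374,-283,0,0,0,0,0],[-374,-283,0,0,0,0,0],[-374,-283,0,0,0,0,0],[-374,-283,0,0,0,0,0],[-374,-283,0,0,0,0,0]], "grip_force": 60}}

```text
clock: 0.9
tcp_pos: [0.4561, 0.2847, 0.2312]
orientation: [-0.585, -3.086, 0.0]
contact_force: [0.1, 1.3, 0.2]
grip_width: -0.0001
gripper_force: 0.0
```

Call:
{"fn": "step_arm", "kwargs": {"moves": [[-27,-20,0,0,0,0,0],[-54,-40,5,0,0,0,0],[-54,-40,30,0,0,0,0],[-54,-40,45,0,0,0,0],[-54,-40,45,0,0,0,0],[-54,-40,45,0,0,0,0]]}}

```text
clock: 1.5
tcp_pos: [0.491, 0.2299, 0.1863]
orientation: [-0.585, -3.086, 0.001]
contact_force: [-0.1, 0.2, 1.1]
grip_width: -0.0002
gripper_force: 0.0
```

```bash
python3 - <<'E'
from h import *
a=[grab(n)['image'] for n in('scene','top')]
cv2.imwrite('pics/near.png',np.hstack([cv2.resize(x,None,fx=2,fy=2) for x in(a[0][160:360,300:490],a[1][150:350,100:290])])[:,:,::-1])
o=r.get_obs();print(o['clock'],o['tcp_pos'],o['contact_force'])
E
```

```text
1.6 [0.4916123  0.23031489 0.18718236] [-0.06877326 -0.31873304  0.44664766]
```

View pics/near.png

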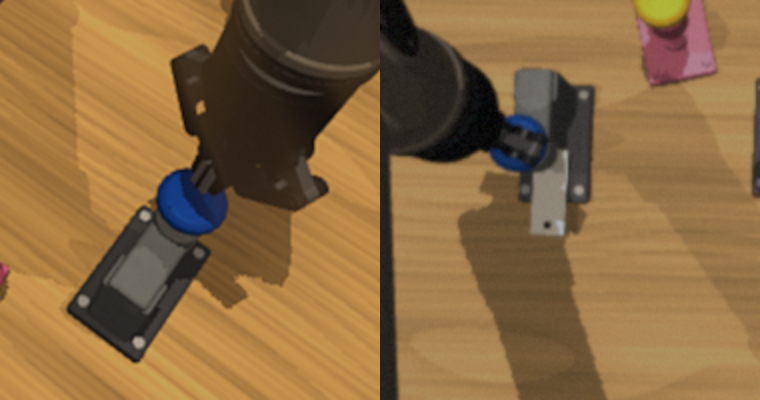

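The closed fingers are over the blue cap in both views and clear of the frame. Now I'll press down gently.

Call:
{"fn": "step_arm", "kwargs": {"moves": [[-1,-2,10,0,0,0,0],[-1,-2,20,0,0,0,0],[-1,-2,25,0,0,0,0],[-1,-2,30,0,0,0,0],[-1,-2,34,0,0,0,0],[-1,-2,38,0,0,0,0],[-1,-2,40,0,0,0,0],[-1,-2,40,0,0,0,0]]}}

```text
clock: 2.4
tcp_pos: [0.491, 0.2273, 0.1463]
orientation: [-0.585, -3.086, 0.001]
contact_force: [-3.8, -1.3, 7.8]
grip_width: -0.0004
gripper_force: 4.0
```

Call:
{"fn": "step_arm", "kwargs": {"moves": [[0,0,2,0,0,0,0],[0,0,4,0,0,0,0],[0,0,5,0,0,0,0],[0,0,5,0,0,0,0]]}}

```text
clock: 2.8
tcp_pos: [0.4911, 0.2274, 0.1418]
orientation: [-0.585, -3.086, 0.0]
contact_force: [-4.5, -1.1, 10.2]
grip_width: -0.0
gripper_force: 4.7
```

Call:
{"fn": "step_arm", "kwargs": {"moves": [[0,0,0.5,0,0,0,0],[0,0,1,0,0,0,0],[0,0,1,0,0,0,0]]}}

```text
clock: 3.1
tcp_pos: [0.4911, 0.2274, 0.1416]
orientation: [-0.586, -3.086, -0.0]
contact_force: [-6.3, -3.8, 17.3]
grip_width: 0.0001
gripper_force: 8.8
```

The force rose sharply with almost no travel, so the cap is on its stop. I'll press slightly more and hold.

Call:
{"fn": "step_arm", "kwargs": {"moves": [[0,0,0.3,0,0,0,0],[0,0,0.3,0,0,0,0],[0,0,0.3,0,0,0,0],[0,0,0.3,0,0,0,0],[0,0,0.3,0,0,0,0],[0,0,0.3,0,0,0,0],[0,0,0.3,0,0,0,0],[0,0,0.3,0,0,0,0]]}}

```text
clock: 3.9
tcp_pos: [0.4912, 0.2274, 0.1416]
orientation: [-0.586, -3.086, -0.0]
contact_force: [-7.6, -3.3, 19.4]
grip_width: -0.0003
gripper_force: 10.0
```

Call:
{"fn": "step_arm", "kwargs": {"moves": [[0,0,0,0,0,0,0],[0,0,0,0,0,0,0],[0,0,0,0,0,0,0]]}}

```text
clock: 4.2
tcp_pos: [0.4911, 0.2274, 0.1416]
orientation: [-0.586, -3.086, -0.0]
contact_force: [-7.6, -3.0, 20.2]
grip_width: -0.0
gripper_force: 10.0
```

Call:
{"fn": "step_arm", "kwargs": {"moves": [[0,0,-4,0,0,0,0],[0,0,-9,0,0,0,0],[0,0,-15,0,0,0,0],[0,0,-22,0,0,0,0],[0,0,-35,0,0,0,0],[0,0,-60,0,0,0,0],[0,0,-90,0,0,0,0],[0,0,-90,0,0,0,0]]}}

```text
clock: 5.0
tcp_pos: [0.4939, 0.2288, 0.2344]
orientation: [0.585, 3.081, 0.009]
contact_force: [0.7, -0.1, 0.6]
grip_width: 0.0
gripper_force: 0.0
```

Call:
{"fn": "step_arm", "kwargs": {"moves": [[50,30,0,0,0,0,0],[100,70,0,0,0,0,0],[140,100,0,0,0,0,0],[140,100,0,0,0,0,0],[140,100,0,0,0,0,0]]}}

```text
clock: 5.5
tcp_pos: [0.3947, 0.376, 0.2298]
orientation: [-0.574, -3.087, -0.002]
contact_force: [-0.5, -1.2, -0.5]
grip_width: -0.0
gripper_force: 0.0
```

```bash
python3 - <<'E'
from h import *
f=grab('top'); h=cv2.cvtColor(f['image'],cv2.COLOR_RGB2HSV)
m=(h[...,0]>105)&(h[...,0]<130)&(h[...,1]>150)
v,u=np.where(m);k=np.hypot(u-169,v-221)<30;v,u=v[k],u[k]
P=world(f,u,v,f['depth'][v,u]);print(len(P),np.median(P,0))
cv2.imwrite('pics/end.png',f['image'][:,:,::-1])
E
```

```text
618 [0.49082404 0.22653739 0.15992929]
```

View pics/end.png

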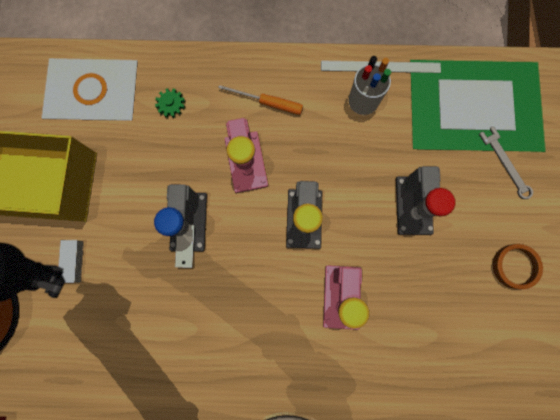

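The blue cap at (169,221) is back up at its original height, everything else looks unmoved, and the gripper is clear. Cap was down at its stop for about 1.1–1.4 s.

```bash
python3 -c "
from bench import r
print(r.hand_in())"
```

```text
the job is handed in; nothing more can be done
None
```

I pressed the blue cap to its stop (about 20 N), held it there for a little over a second, and it sprang back to its original height; no other cap was touched, and the job is handed in.

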